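Peel the top sample tray off its nested stack and show it to the tray reader

TASK

The top white sample tray clings to the nested stack of grey trays. Take it by its blue corner grip and peel it: raise that corner first, so that the tray hinges up while its opposite corner still rests on the stack, then lift it clear, leaving the rest of the stack seated in its dock. Present it to the tray reader: finish while still holding the tray in the gripper, level and hovering about 90 mm above the reader's glass, centred on it with its long side along the glass's long side, without putting it down or letting go, and leave everything else where it stands.

Things in the scene. Friction and masses are not known exactly. Their poses are not given: they have to be found in the camera images.
- tray: top tray: white, rigid, 124 x 90 mm (x long side, y short side, z up), 90 g. Origin: centre of the underside of its 2.5 mm flange; a well of 100 x 66 mm hangs 10 mm below it (snap ribs 11.6 mm) into the stack. The blue grip stands on its corner at -x, -y. Four spring snaps, one near each corner, hold it to the stack
- grip (a point): point to hold on the blue grip: an upright plate 10 mm thick, 26 mm long, its top 31 mm above the flange underside, its length along the diagonal from the tray's centre to the corner (tray direction [-0.809, -0.587]); pinch across the 10 mm. Site at tray [-50.2, -36.4, 19] mm; keep fingertips 4 mm or more above the flange underside. Axes: the tray's
- grip_corner (a point): point on the underside of the tray's flange at the corner under the blue grip, tray [-60, -43, 0] mm
- far_corner (a point): point on the underside of the tray's flange at the corner diagonally across from the grip, tray [60, 43, 0] mm; the tray hinges about it when peeled
- stack: the nested grey trays that stay: one loose body 124 x 90 x 40 mm, 0.50 kg, in the dock. Origin: centre of its underside, z up; the white tray's flange rests on its rim at z = 40 mm. Each snap lets go at roughly 2 N after some 4 mm of lift; all four together hold more than the stack weighs, so a level lift carries it along, while raising one corner first frees them one by one
- dock: fixed grey plate 146 x 112 x 8 mm with low corner angles (to 20 mm above the bench) that locate the stack; origin at the centre of its underside on the bench, x along its long side
- reader: fixed white tray-code reader, a flat box 150 x 116 x 47 mm with a dark-framed green glass window on top; origin at the centre of its underside on the bench, x along its long side
- glass (a point): centre of the reader's glass window (112 x 78 mm, long side along the reader's x), 47 mm above the bench
- amber_250: brown 250 ml bottle with blue cap, 70 x 70 x 138 mm, a bystander behind; origin at the centre of its underside
- tape_green: roll of green tape lying flat, 62 x 63 x 19 mm, a bystander; origin at the centre of its underside
- timer_a: small bench timer lying flat, 60 x 66 x 19 mm, a bystander; origin at the centre of its underside
- syringe_b: plastic syringe lying flat, 24 x 105 x 14 mm, a bystander; origin at the centre of its underside
There are look-alikes about, which are no part of the job. Leave any orange look-alike of the tray alone.

How it is judged:
On the way:
1. the blue-grip corner is raised more than 15 mm above the stack's rim while the opposite corner is still within 8 mm of it (z of grip_corner in the frame of stack above 0.055 m and z of far_corner in the frame of stack below 0.048 m), for 0.1 s.
At the end, for the whole second after the job is handed in: Gripper holds the tray at rest, flange underside 50-140 mm above the glass, centre within 30 mm of the glass's, level within 0.2 rad, long side within 0.25 rad of the reader's, touching neither reader nor stack; stack still in its dock (moved < 10 mm, risen < 3 mm, tilted < 0.05 rad) (horizontal distance between tray and glass below 0.03 m and z of tray in the frame of glass between 0.05 and 0.14 m and angle between tray's own z axis and vertical below 0.2 rad and angle between the x axis of tray and the x axis of reader, either way round below 0.25 rad and contact force between the fingers and tray above 1 N and contact force between tray and reader below 0.1 N and contact force between tray and stack below 0.1 N and linear speed of tray below 0.03 m/s and z of stack in the frame of dock below 0.011 m and angle between stack's own z axis and vertical below 0.05 rad and distance of stack from where it was at the start of the episode below 0.01 m); the arm keeps its last pose, push and grip.
It fails at once if the grey stack is carried up or tipped (risen more than 15 mm or tilted more than 0.12 rad) (z of stack in the frame of dock above 0.023 m or angle between stack's own z axis and vertical above 0.12 rad).
It fails at once if a bystander (bottle, tape, timer, syringe) is moved more than 20 mm (distance of any of amber_250, tape_green, timer_a, syringe_b from where it was at the start of the episode above 0.02 m).
It also fails if it takes over 48 s, if anything falls off the work surface, if the arm or the gripper's body presses on something with over 40 N, if the wrist force passes 120 N, or if a joint passes its speed limit or range.

ROBOT

A 7-joint arm with a two-finger parallel gripper is mounted at the origin on a cart in front of the work surface, level with it; the furniture and walls round the work are solid. World frame = base frame: x ahead of the robot, y to its left, z up, the work surface at z = 0. Lengths are in m, angles in rad, forces in N, time in s.
With the tool pointing down it reaches from about 0.425 to 0.825 m from the base axis. Payload 3.6 kg.
Tool frame: the origin (TCP) lies at the very end of the fingers, on their centre line; the grasp point (between the pads) lies 19 mm behind it; z points along the fingers, y is the line along which they close (so a half turn about z gives the same grasp; the last joint's range is limited). The gripper opens to 85 mm and grips with 20 to 120 N. Pads are 22 mm wide; open, the fingers measure 114 mm over their backs; the gripper's body (76 mm by 85 mm) begins 54 mm behind the grasp point. The pads swing forward as they close: fully open they stand 13 mm farther back than shut.
Start: joints at [1.155, 0.615, -0.013, 1.423, 0.008, 1.103, -0.04], TCP at [0.247, -0.601, 0.231] pointing down, gripper open.
Joint ranges: [-3.12, 3.12], [-0.3, 2.06], [-1.34, 1.32], [0.26, 2.42], [-1.36, 4.5], [0.01, 1.98], [-2.84, 2.84]. Speed limits (rad/s): [2.79, 2.79, 3.14, 3.14, 3.14, 3.14, 3.14].

INTERFACE

Orientations are given as a unit quaternion [w, x, y, z].
In Python, from workcell import manip, vision gives the robot as it stands. The module is installed in compiled form; this text tells all that it offers.
- The arm moves only by the tool carry_out, never from a script. Its argument "moves" is a list of rows, each an object with "xyz": the shift along the tool's x, y, z in cm, a list of three; "twist": the turn about the tool's z in degrees; "gripper": the finger opening in cm, from 0 to 8.54. A call has 1 to 20 rows; each row is the pose to reach, as a shift and turn from the pose commanded when the call began, along the tool's axes at that moment; what a row does not reach only later rows make up. A row lasts 1/12 s, in which the tool goes at most 41.7 mm and 7.16 degrees, less where a joint would pass 70% of its speed; a pose out of reach is approached as far as the arm can. A call with a gripper value outside its range is refused whole. The fingers move at their own pace and stop on an object; "grip_force" is the grip in N (left out, the last holds). Time passes only in rows, so rows that repeat a pose let the fingers close. It gives the time, the measured TCP pose, the force, the opening and the grip force at its end, in the units of the state.
- manip.state(): the state, without advancing time (a new reading comes with each control period).
- vision.snapshot(name): name is "side" or "top"; returns a dict with "frame" (384x512x3 uint8, red, green, blue), "z_map" (384x512 float32, m along the optical axis (not along the pixel's ray), 0 where there is no reading), "fx", "fy", "cx", "cy" (pixels), "rvec" (rotation vector, rad) and "tvec" (3), from world to camera coordinates, as OpenCV has them. Camera axes: x right, y down, z forward; pixel columns grow to the right and rows downward; lengths in m; the calibration is good to about 2 mm. A picture is of the moment at which its call begins.
- manip.finish_job(): hands the job in; it is judged then, once.
Trained networks look in a picture, given as the dict that the camera call returned (one of the last four; its "shot" number tells which), for a name from the list of things; names that differ only in an ending like _2 or _b are one class to them, and where a whole thing is asked for, a point or a joint stands for the part that bears it (a point fixed in the world has none). Each returns a list of dicts, best first, with "confidence" (0 to 1); they miss things now and then, are a little off and sometimes report something else, mostly with a low value. They report only what shows in the picture. A call takes as long as a camera call. They do not tell look-alikes from the thing itself.
- vision.trace(name, picture): "pixels" (384x512 bool, what is visible of it).
- vision.mark_of(name, picture): "location" ([x, y, z] in m, in world coordinates, good to about 4 mm: a listed point, or the origin of a listed thing).
The state is a dict: "t": time; "joints": joint angles; "qd": joint speeds; "joint_torque": joint torques, N m; "eef_pos": TCP position; "ee_rot": TCP orientation; "contact_force": force on the tool from outside, world axes, zero at the start; "ft_torque": the same for the moment, N m; "finger_gap": finger opening in m; "grip_force": force on a finger pad.
Only numpy, scipy, OpenCV 4.12 (cv2) and the standard library are available. Lean on these libraries where they do the work, as an engineer would, in place of code of your own. Each camera call takes 0.05 s, during which the arm holds its last target. There are 200 camera calls.

## Working session

There is one attempt and no reset: what is moved stays moved. The work goes in short steps, Python scripts to look and compute and a tool call to move; the robot and the scene stay as the last step left them, time stands still between calls to the robot, and variables do not carry over. Pictures are saved under pics/ and viewed, at most 10 in all, crops included, and the job is handed in when it is done.

Besides the shell and the picture viewer there is one more tool, called after "Call:" as name(argument=value, ...) on one line, values as JSON. carry_out: Moves the arm, as the interface text tells. Its arguments: {"type":"object","properties":{"moves":{"type":"array","items":{"type":"object","properties":{"xyz":{"type":"array","items":{"type":"number"}},"twist":{"type":"number"},"gripper":{"type":"number"}}}},"grip_force":{"type":"number"}},"required":["moves"]}

```bash
mkdir -p pics; cat > h.py <<'E'
import numpy as np, cv2
from workcell import manip, vision
from scipy.spatial.transform import Rotation as R
def cloud(p):
    z=p["z_map"]; v,u=np.mgrid[:384,:512]
    c=np.stack([(u-p["cx"])/p["fx"]*z,(v-p["cy"])/p["fy"]*z,z],-1)
    M=R.from_rotvec(np.ravel(p["rvec"])).as_matrix()
    return (c-np.ravel(p["tvec"]))@M
def proj(p,X):
    K=np.array([[p["fx"],0,p["cx"]],[0,p["fy"],p["cy"]],[0,0,1.]])
    return cv2.projectPoints(np.array(X,float).reshape(-1,3),np.ravel(p["rvec"]),np.ravel(p["tvec"]),K,None)[0].reshape(-1,2)
E
python3 - <<'E'
from h import *
s=manip.state();print(s["t"],s["eef_pos"],s["ee_rot"],s["finger_gap"])
ims=[]
for c in("top","side"):
    p=vision.snapshot(c);cv2.imwrite(f"pics/{c}0.png",p["frame"][...,::-1])
    for n in["tray","grip","grip_corner","far_corner","stack","dock","reader","glass","amber_250","tape_green","timer_a","syringe_b"]:
        print(c,n,[(np.round(d["location"],3).tolist(),round(d["confidence"],2),proj(p,d["location"])[0].astype(int).tolist()) for d in vision.mark_of(n,p)[:3]])
print(manip.state()["t"])
E
```

```text
0.0 [ 0.24671666 -0.6005092   0.23010745] [-1.28464891e-03  9.81054420e-01  1.93727891e-01 -2.82763899e-04] 0.08565451230719459
top tray [([0.508, -0.154, 0.051], 0.87, [323, 223]), ([0.526, 0.334, 0.012], 0.7, [121, 212])]
top grip [([0.542, 0.395, 0.031], 0.95, [93, 204]), ([0.448, -0.174, 0.064], 0.6, [333, 249])]
top grip_corner [([0.545, 0.406, 0.008], 0.81, [92, 204]), ([0.441, -0.169, 0.046], 0.58, [329, 252])]
top far_corner [([0.586, -0.149, 0.048], 0.81, [321, 191]), ([0.512, 0.258, 0.013], 0.6, [152, 218])]
top stack []
top dock []
top reader [([0.515, 0.149, 0.002], 0.61, [198, 218])]
top glass [([0.516, 0.151, 0.047], 0.65, [195, 217])]
top amber_250 [([0.749, -0.112, -0.0], 0.56, [303, 130])]
top tape_green [([0.654, -0.014, 0.0], 0.8, [264, 165]), ([0.517, 0.15, 0.049], 0.53, [195, 217])]
top timer_a [([0.377, -0.012, 0.005], 0.82, [261, 276]), ([0.513, 0.152, 0.004], 0.48, [196, 219])]
top syringe_b [([0.357, 0.302, -0.001], 0.48, [132, 282])]
side tray [([0.525, 0.333, 0.009], 0.87, [211, 138]), ([0.514, -0.16, 0.048], 0.77, [267, 265])]
side grip [([0.449, -0.17, 0.
[... 166 characters left out ...]
22])]
side far_corner [([0.584, -0.139, 0.049], 0.9, [293, 246]), ([0.508, 0.259, 0.011], 0.56, [212, 154]), ([0.356, 0.304, -0.002], 0.38, [159, 160])]
side stack [([0.51, -0.156, 0.007], 0.66, [264, 273])]
side dock [([0.584, -0.138, 0.047], 0.69, [293, 246])]
side reader [([0.512, 0.151, -0.0], 0.74, [224, 181])]
side glass [([0.511, 0.151, 0.046], 0.71, [223, 169])]
side amber_250 [([0.746, -0.112, 0.001], 0.85, [347, 227])]
side tape_green [([0.658, -0.013, -0.002], 0.59, [297, 209])]
side timer_a [([0.378, -0.01, 0.004], 0.59, [191, 240]), ([0.655, -0.014, -0.002], 0.4, [296, 209])]
side syringe_b [([0.356, 0.3, -0.002], 0.61, [159, 161]), ([0.512, -0.159, 0.048], 0.4, [266, 264])]
1.3
```

```bash
python3 -c "
import cv2,numpy as np
a=cv2.imread('pics/top0.png');b=cv2.imread('pics/side0.png')
cv2.imwrite('pics/both.png',cv2.resize(np.vstack([a,b]),(400*1,600)) if 0 else cv2.resize(np.hstack([a,b]),(800,300)))"
```

```text
(no output)
```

View pics/top0.png

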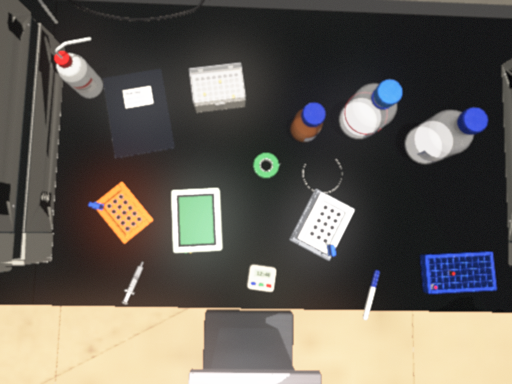

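View pics/side0.png

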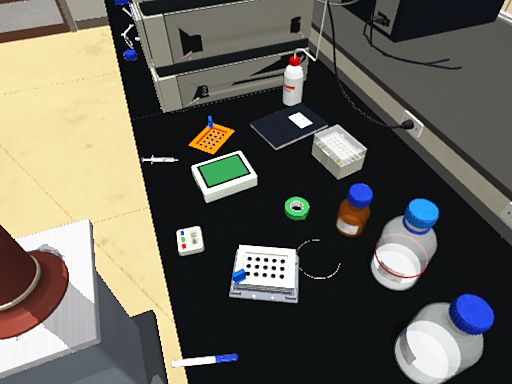

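The candidates for the tray are the white one at top (323,223), which sits on a grey stack with a blue grip at (333,250), and the orange one at (121,212). The white one fits the description. Next I'll measure it and check it in an enlarged crop.

```bash
python3 - <<'E'
from h import *
from scipy.spatial import ConvexHull
ps={c:vision.snapshot(c) for c in("top","side")}
def rect(P,lo,hi,c,r):
    m=(P[...,2]>lo)&(P[...,2]<hi)&(np.hypot(P[...,0]-c[0],P[...,1]-c[1])<r)
    q=P[m][:,:2]; return m.sum(),[np.round(x,1) for x in cv2.minAreaRect((q*1000).astype(np.float32))], np.median(P[m][:,2])
for c,p in ps.items():
    P=cloud(p)
    print(c,"tray",rect(P,.037,.047,(.511,-.157),.09)); print("reader",rect(P,.041,.053,(.513,.151),.12))
    m=(P[...,2]>.052)&(P[...,2]<.09)&(np.hypot(P[...,0]-.45,P[...,1]+.172)<.03); q=P[m]
    f=p["frame"].astype(int); w,v=np.linalg.eigh(np.cov(q[:,:2].T))
    print("grip",m.sum(),q.mean(0).round(4),q.min(0).round(4),q.max(0).round(4),np.degrees(np.arctan2(v[1,1],v[0,1])).round(1))
    for n in("tray","reader","glass"):
        for d in vision.trace(n,p)[:2]:
            k=cv2.minAreaRect((P[d["pixels"]&(P[...,2]>.03)][:,:2]*1000).astype(np.float32)) if (d["pixels"]&(P[...,2]>.03)).sum()>10 else None
            print(n,round(d["confidence"],2),k)
a=cv2.resize(ps["top"]["frame"][175:275,270:380],(440,400),interpolation=cv2.INTER_CUBIC)
b=cv2.resize(ps["side"]["frame"][225:325,215:305],(360,400),interpolation=cv2.INTER_CUBIC)
cv2.imwrite("pics/crop.png",np.hstack([a,b])[...,::-1])
E
```

```text
top tray (np.int64(1005), [array([ 508.6, -159.4]), array([ 89.3, 121.4]), np.float64(63.3)], np.float64(0.04044901837257281))
reader (np.int64(2893), [array([512.1, 148.4]), array([148.7, 114.7]), np.float64(4.2)], np.float64(0.04548336051597034))
grip 96 [ 0.4496 -0.1684  0.0689] [ 0.4349 -0.1835  0.0523] [ 0.475  -0.1548  0.082 ] 172.3
tray 0.93 ((509.4291076660156, 224.970703125), (358.1883544921875, 10.438846588134766), 79.14701080322266)
tray 0.7 ((523.5250244140625, -90.54856872558594), (254.283447265625, 139.71641540527344), 78.32785034179688)
reader 0.58 ((512.7036743164062, 128.70443725585938), (151.3859405517578, 155.98440551757812), 4.297900676727295)
glass 0.58 ((513.5762939453125, 127.9571533203125), (149.00018310546875, 154.88958740234375), 3.90492844581604)
glass 0.5 ((636.2163696289062, -27.225341796875), (67.5653305053711, 338.679931640625), 52.85584259033203)
side tray (np.int64(1211), [array([ 508.1, -159.2]), array([ 92.4, 123.5]), np.float64(63.6)], np.float64(0.040082477223283314))
reader (np.int64(1618), [array([510.2, 148.5]), array([147.6, 116.5]), np.float64(4.5)], np.float64(0.04521408634582155))
grip 151 [ 0.4465 -0.1724  0.0678] [ 0.4338 -0.1802  0.0522] [ 0.4632 -0.1444  0.0799] -172.3
tray 0.85 ((452.9317626953125, -53.288299560546875), (915.29248046875, 9.73681640625), 79.05133819580078)
tray 0.61 ((431.6131896972656, -299.968505859375), (415.96722412109375, 124.92959594726562), 61.59130859375)
reader 0.73 ((483.54595947265625, -148.67514038085938), (726.7029418945312, 162.6116943359375), 84.98542022705078)
glass 0.58 ((483.6608581542969, -146.84658813476562), (730.230712890625, 163.12814331054688), 85.0330581665039)
```

View pics/crop.png

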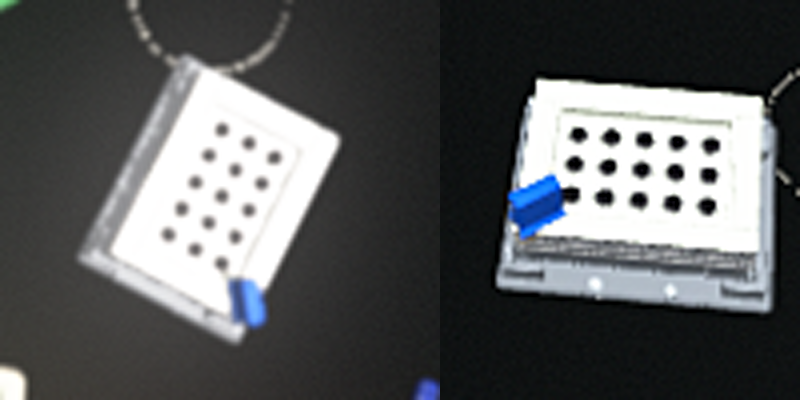

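The crop confirms it: the white tray lies on the grey stack, with the blue grip at its near corner (top crop (247,303), side crop (537,205)). From the depth data:

| Item | Centre (m) | Yaw |
|---|---|---|
| Tray | (0.5085, -0.159) | about -26.5° |
| Grip | (0.4475, -0.1695) | diagonal axis about 9.5° |
| Reader | (0.512, 0.1485) | about 4.3° |

I'll move above the grip first.

Call:
carry_out(moves=[{"xyz": [4,-3.2,0],"twist": 6,"gripper": 8},{"xyz": [7,-6.4,0],"twist": 12.8,"gripper": 4},{"xyz": [10,-9.6,0],"twist": 12.8,"gripper": 4},{"xyz": [13,-12.5,0],"twist": 12.8,"gripper": 4},{"xyz": [16,-15,0],"twist": 12.8,"gripper": 4},{"xyz": [19,-18,0],"twist": 12.8,"gripper": 4},{"xyz": [22,-21,0],"twist": 12.8,"gripper": 4},{"xyz": [25,-24,0],"twist": 12.8,"gripper": 4},{"xyz": [28,-27,2],"twist": 12.8,"gripper": 4},{"xyz": [31,-29.5,4],"twist": 12.8,"gripper": 4},{"xyz": [34.9,-32.3,7],"twist": 12.8,"gripper": 4},{"xyz": [34.9,-32.3,10],"twist": 12.8,"gripper": 4},{"xyz": [34.9,-32.3,10],"twist": 12.8,"gripper": 4},{"xyz": [34.9,-32.3,10],"twist": 12.8,"gripper": 4},{"xyz": [34.9,-32.3,10],"twist": 12.8,"gripper": 4},{"xyz": [34.9,-32.3,10],"twist": 12.8,"gripper": 4}], grip_force=20)

```text
t: 3.03
eef_pos: [0.4474, -0.1714, 0.1323]
ee_rot: [0.001, 0.997, 0.082, 0.001]
contact_force: [-0.2, -0.5, -0.4]
finger_gap: 0.04
grip_force: 0.0
```

```bash
python3 - <<'E'
from h import *
s=manip.state();Rm=R.from_quat(np.roll(s["ee_rot"],-1)).as_matrix()
print(s["t"],s["eef_pos"],Rm.round(3).tolist(),s["finger_gap"],s["joints"])
p=vision.snapshot("side");P=cloud(p)
for n in("grip","grip_corner","far_corner","tray"): print(n,[(np.round(d["location"],4).tolist(),round(d["confidence"],2)) for d in vision.mark_of(n,p)[:2]])
for q in(p,vision.snapshot("top")):
    P=cloud(q);f=q["frame"].astype(int);m=(P[...,2]>.0475)&(P[...,2]<.055)&(np.hypot(P[...,0]-.51,P[...,1]+.158)<.085)&(f.min(-1)>170)
    print(m.sum(),cv2.minAreaRect((P[m][:,:2]*1000).astype(np.float32)),np.median(P[m][:,2]))
a=cv2.resize(p["frame"][200:325,195:325],(624,600));cv2.imwrite("pics/pre.png",a[...,::-1])
E
```

```text
3.0333 [ 0.44739921 -0.17144772  0.13234326] [[0.987, 0.164, 0.002], [0.164, -0.987, -0.002], [0.001, 0.002, -1.0]] 0.04000304103655768 [ 0.33233937  0.4930366  -0.01800323  2.02391591  0.01621966  0.62264473
 -1.10312731]
grip [([0.4474, -0.1714, 0.0666], 0.74)]
grip_corner [([0.436, -0.1713, 0.0435], 0.67)]
far_corner [([0.5855, -0.1378, 0.0473], 0.64)]
tray [([0.5144, -0.1588, 0.0483], 0.97)]
733 ((508.3152770996094, -159.28610229492188), (90.68345642089844, 123.28861236572266), 63.00829315185547) 0.04937539422791912
834 ((509.67108154296875, -160.28115844726562), (89.98131561279297, 123.76234436035156), 63.4205436706543) 0.04984484278609567
```

View pics/pre.png

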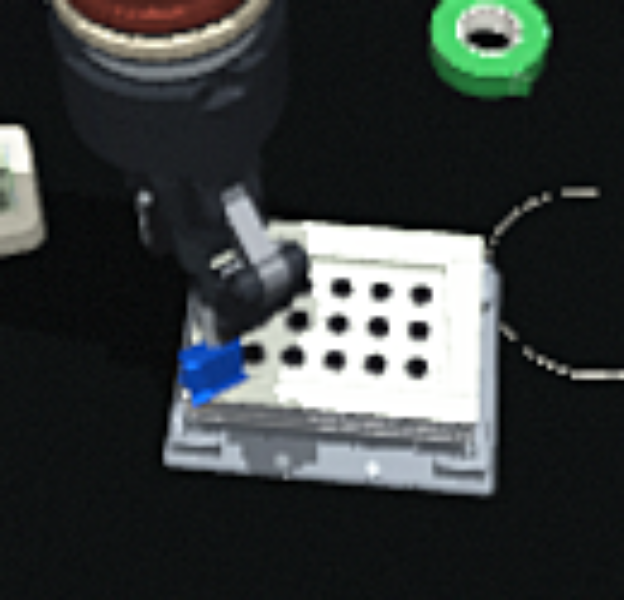

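The picture shows the fingers above the blue grip (crop (212,370)) with nothing in the way. The measured flange top of 49.5 mm agrees with the expected 50.5 mm. Now I'll descend and pinch.

Call:
carry_out(moves=[{"xyz": [0,-0.1,2.5],"gripper": 4},{"xyz": [0,-0.1,5],"gripper": 4},{"xyz": [0,-0.1,6.5],"gripper": 4},{"xyz": [0,-0.1,7.3],"gripper": 4},{"xyz": [0,-0.1,7.8],"gripper": 4},{"xyz": [0,-0.1,7.8],"gripper": 4},{"xyz": [0,-0.1,7.8],"gripper": 3},{"xyz": [0,-0.1,7.8],"gripper": 2},{"xyz": [0,-0.1,7.8],"gripper": 1.4},{"xyz": [0,-0.1,7.8],"gripper": 0.8},{"xyz": [0,-0.1,7.8],"gripper": 0.4},{"xyz": [0,-0.1,7.8],"gripper": 0.4},{"xyz": [0,-0.1,7.8],"gripper": 0.4},{"xyz": [0,-0.1,7.8],"gripper": 0.4}], grip_force=25)

```text
validation failed for argument at $.mo...
```

Call:
carry_out(moves=[{"xyz": [0,-0.1,2.5],"twist": 0,"gripper": 4},{"xyz": [0,-0.1,5],"twist": 0,"gripper": 4},{"xyz": [0,-0.1,6.5],"twist": 0,"gripper": 4},{"xyz": [0,-0.1,7.3],"twist": 0,"gripper": 4},{"xyz": [0,-0.1,7.8],"twist": 0,"gripper": 4},{"xyz": [0,-0.1,7.8],"twist": 0,"gripper": 4},{"xyz": [0,-0.1,7.8],"twist": 0,"gripper": 3},{"xyz": [0,-0.1,7.8],"twist": 0,"gripper": 2},{"xyz": [0,-0.1,7.8],"twist": 0,"gripper": 1.4},{"xyz": [0,-0.1,7.8],"twist": 0,"gripper": 0.8},{"xyz": [0,-0.1,7.8],"twist": 0,"gripper": 0.4},{"xyz": [0,-0.1,7.8],"twist": 0,"gripper": 0.4},{"xyz": [0,-0.1,7.8],"twist": 0,"gripper": 0.4},{"xyz": [0,-0.1,7.8],"twist": 0,"gripper": 0.4}], grip_force=25)

```text
t: 4.5
eef_pos: [0.4476, -0.1691, 0.0542]
ee_rot: [0.0, 0.997, 0.083, 0.001]
contact_force: [-1.1, 0.1, 6.0]
finger_gap: 0.0093
grip_force: 26.2
```

The plate is pinched with a 9.3 mm gap. Now I'll start the peel slowly along the hinge arc.

Call:
carry_out(moves=[{"xyz": [0.03,0,-0.15],"twist": 0,"gripper": 0.4},{"xyz": [0.05,0,-0.3],"twist": 0,"gripper": 0.4},{"xyz": [0.08,0,-0.45],"twist": 0,"gripper": 0.4},{"xyz": [0.1,0,-0.6],"twist": 0,"gripper": 0.4},{"xyz": [0.13,0,-0.75],"twist": 0,"gripper": 0.4},{"xyz": [0.15,0,-0.9],"twist": 0,"gripper": 0.4},{"xyz": [0.15,0,-0.9],"twist": 0,"gripper": 0.4},{"xyz": [0.15,0,-0.9],"twist": 0,"gripper": 0.4}])

```text
t: 5.17
eef_pos: [0.448, -0.1683, 0.0623]
ee_rot: [-0.0, 0.997, 0.083, -0.0]
contact_force: [-0.8, 1.2, -3.9]
finger_gap: 0.0094
grip_force: 24.6
```

```bash
cat >> h.py <<'E'
def look(c="side",rim=True):
    p=vision.snapshot(c);o={}
    for n in("tray","grip","grip_corner","far_corner","stack"): print(n,[(np.round(d["location"],4).tolist(),round(d["confidence"],2)) for d in vision.mark_of(n,p)[:2]])
    return p
def plane(p,ctr,zlo,zhi,r=.085):
    P=cloud(p);f=p["frame"].astype(int)
    m=(P[...,2]>zlo)&(P[...,2]<zhi)&(np.hypot(P[...,0]-ctr[0],P[...,1]-ctr[1])<r)&(f.min(-1)>150)
    q=P[m]
    for _ in range(4):
        c=np.linalg.lstsq(np.c_[q[:,:2]-ctr,np.ones(len(q))],q[:,2],rcond=None)[0]
        e=abs(np.c_[q[:,:2]-ctr,np.ones(len(q))]@c-q[:,2]); q=q[e<max(.002,1.5*np.median(e))]
    rc=cv2.minAreaRect((q[:,:2]*1000).astype(np.float32))
    print("plane slope",c.round(4),"tilt",np.hypot(*c[:2]).round(3),len(q),np.round(rc[0],1),np.round(rc[1],1),round(rc[2],1))
E
python3 - <<'E'
from h import *
p=look(); plane(p,np.array([.509,-.159]),.047,.08)
a=cv2.resize(p["frame"][200:325,195:325],(624,600));cv2.imwrite("pics/peel1.png",a[...,::-1])
E
```

```text
tray [([0.511, -0.1602, 0.0483], 0.77)]
grip [([0.4476, -0.1674, 0.0755], 0.6)]
grip_corner [([0.4338, -0.1712, 0.0565], 0.69)]
far_corner [([0.5833, -0.1387, 0.0468], 0.59)]
stack [([0.509, -0.1563, 0.0095], 0.73)]
plane slope [-0.0551 -0.0138  0.0533] tilt 0.057 640 [ 522.  -165.7] [90.9 91.4] 63.3
```

View pics/peel1.png

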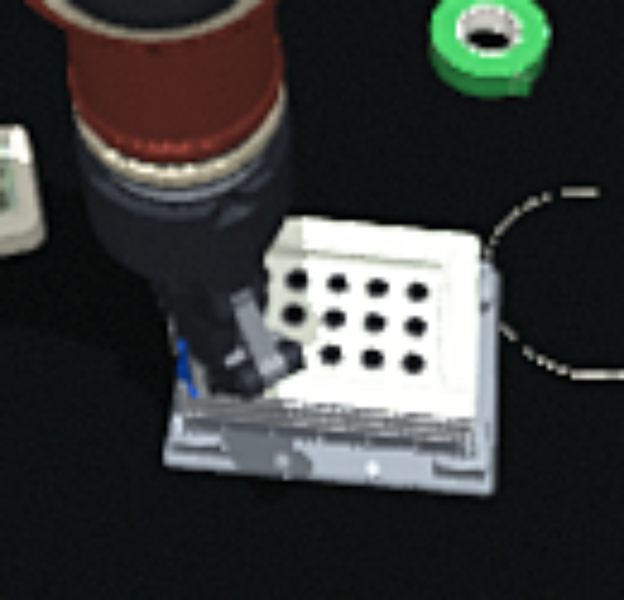

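The tray is hinging up at the near corner with tilt 0.057 rad. The far corner at crop (480,235) and the stack are still seated. I'll continue to about 17.5 mm of lift.

Call:
carry_out(moves=[{"xyz": [0.03,0,-0.15],"twist": 0,"gripper": 0.4},{"xyz": [0.06,0,-0.3],"twist": 0,"gripper": 0.4},{"xyz": [0.09,0,-0.45],"twist": 0,"gripper": 0.4},{"xyz": [0.12,0,-0.6],"twist": 0,"gripper": 0.4},{"xyz": [0.15,0,-0.75],"twist": 0,"gripper": 0.4},{"xyz": [0.18,0,-0.9],"twist": 0,"gripper": 0.4},{"xyz": [0.2,0,-1.0],"twist": 0,"gripper": 0.4},{"xyz": [0.2,0,-1.0],"twist": 0,"gripper": 0.4},{"xyz": [0.2,0,-1.0],"twist": 0,"gripper": 0.4}])

```text
t: 6.22
eef_pos: [0.4507, -0.168, 0.0725]
ee_rot: [-0.0, 0.997, 0.083, 0.0]
contact_force: [-0.3, -0.0, -0.9]
finger_gap: 0.0093
grip_force: 25.0
```

```bash
python3 - <<'E'
from h import *
p=look(); plane(p,np.array([.509,-.159]),.047,.08);p=look("top"); plane(p,np.array([.509,-.159]),.047,.08)
E
```

```text
tray [([0.5149, -0.1574, 0.0608], 0.73)]
grip [([0.4519, -0.1662, 0.087], 0.69)]
grip_corner [([0.4391, -0.1701, 0.0632], 0.77)]
far_corner [([0.5864, -0.1404, 0.0553], 0.79)]
stack [([0.5111, -0.1551, 0.0087], 0.95)]
plane slope [ 0.0663 -0.0687  0.0558] tilt 0.096 477 [ 522.3 -164.7] [89.8 94.5] 63.4
tray [([0.5263, 0.3332, 0.0123], 0.92), ([0.5136, -0.1565, 0.0651], 0.69)]
grip [([0.5412, 0.3926, 0.035], 0.92), ([0.4521, -0.1748, 0.0828], 0.61)]
grip_corner [([0.4416, -0.1677, 0.0652], 0.71), ([0.5451, 0.4031, 0.0112], 0.63)]
far_corner [([0.5113, 0.2554, 0.0098], 0.65), ([0.5885, -0.1468, 0.0561], 0.56)]
stack [([0.3789, -0.0061, 0.0066], 0.53)]
plane slope [0.0389 0.0894 0.0571] tilt 0.097 732 [ 513.8 -153.4] [ 75.8 123.6] 63.7
```

```bash
python3 - <<'E'
from h import *
d=np.array([.986,.165])
for c in("side","top"):
    p=vision.snapshot(c);P=cloud(p);f=p["frame"].astype(int)
    m=(P[...,2]>.050)&(P[...,2]<.08)&(np.hypot(P[...,0]-.512,P[...,1]+.157)<.075)&(f.min(-1)>150)
    q=P[m]; best=None; rng=np.random.default_rng(0)
    C=np.array([.512,-.157,0])
    for _ in range(2000):
        a=q[rng.choice(len(q),3,False)]-C
        try: k=np.linalg.solve(np.c_[a[:,:2],np.ones(3)],a[:,2])
        except Exception: continue
        if np.hypot(*k[:2])>.25: continue
        e=abs(np.c_[(q-C)[:,:2],np.ones(len(q))]@k-q[:,2]); n=(e<.0015).sum()
        if best is None or n>best[0]: best=(n,e)
    g=q[best[1]<.0015]; k=np.linalg.lstsq(np.c_[(g-C)[:,:2],np.ones(len(g))],g[:,2],rcond=None)[0]
    rc=cv2.minAreaRect((g[:,:2]*1000).astype(np.float32))
    print(c,m.sum(),len(g),k.round(4),"slope along diag",(k[:2]@d).round(4),"across",(k[:2]@[-.165,.986]).round(4),np.round(rc[0],1),np.round(rc[1],1),round(rc[2],1))
    s=(g-C)[:,:2]@d; print("z near far corner (top face)",np.median(g[s>.05][:,2]),(k[2]+.074*(k[:2]@d)).round(4),"at grip corner",(k[2]-.074*(k[:2]@d)).round(4))
    if c=="side": cv2.imwrite("pics/peel2.png",cv2.resize(p["frame"][200:325,195:325],(624,600))[...,::-1])
E
```

```text
side 1333 596 [-0.0679 -0.0086  0.0631] slope along diag -0.0684 across 0.0027 [ 524.2 -166.2] [90.1 90.6] 63.9
z near far corner (top face) 0.05921486003328508 0.058 at grip corner 0.0681
top 1656 540 [-0.0604 -0.0044  0.0638] slope along diag -0.0603 across 0.0056 [ 510.9 -159.8] [ 89.8 123.8] 63.4
z near far corner (top face) 0.06033561374187256 0.0593 at grip corner 0.0682
```

View pics/peel2.png

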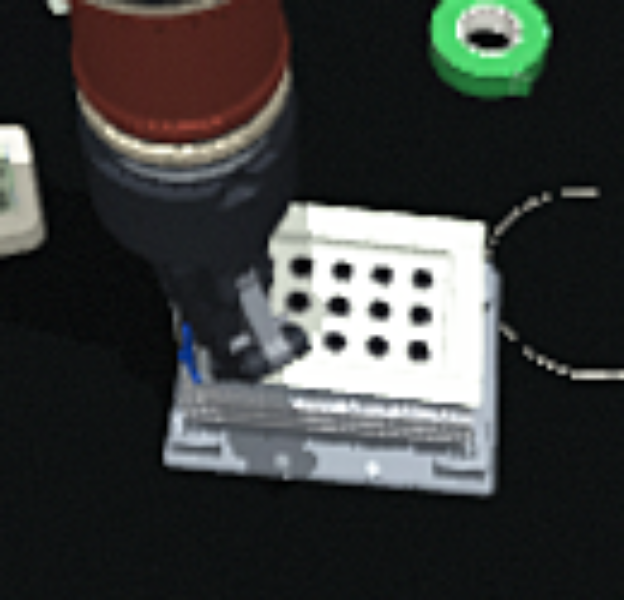

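The tray has popped free: tilt is about 0.064 rad and the far corner is roughly 9 mm above the rim. The stage-1 window needs the far corner below 8 mm with the grip corner above 15 mm. I'll lower by 2–3 mm with dwells so the condition certainly holds.

Call:
carry_out(moves=[{"xyz": [0,0,0.1],"twist": 0,"gripper": 0.4},{"xyz": [0,0,0.2],"twist": 0,"gripper": 0.4},{"xyz": [0,0,0.2],"twist": 0,"gripper": 0.4},{"xyz": [0,0,0.2],"twist": 0,"gripper": 0.4},{"xyz": [0,0,0.25],"twist": 0,"gripper": 0.4},{"xyz": [0,0,0.25],"twist": 0,"gripper": 0.4},{"xyz": [0,0,0.25],"twist": 0,"gripper": 0.4},{"xyz": [0,0,0.25],"twist": 0,"gripper": 0.4},{"xyz": [0,0,0.25],"twist": 0,"gripper": 0.4}])

```text
t: 7.67
eef_pos: [0.4505, -0.1685, 0.0699]
ee_rot: [0.0, 0.997, 0.083, 0.0]
contact_force: [-0.7, -1.5, 0.9]
finger_gap: 0.0093
grip_force: 25.3
```

```bash
cat >> h.py <<'E'
def fit(c,C,lo,hi,d,save=None,r=.075):
    p=vision.snapshot(c);P=cloud(p);f=p["frame"].astype(int);C=np.array([*C,0])
    m=(P[...,2]>lo)&(P[...,2]<hi)&(np.hypot(P[...,0]-C[0],P[...,1]-C[1])<r)&(f.min(-1)>150)
    q=P[m]; best=None; rng=np.random.default_rng(0)
    for _ in range(2000):
        a=q[rng.choice(len(q),3,False)]-C
        try: k=np.linalg.solve(np.c_[a[:,:2],np.ones(3)],a[:,2])
        except Exception: continue
        if np.hypot(*k[:2])>.25: continue
        e=abs(np.c_[(q-C)[:,:2],np.ones(len(q))]@k-q[:,2]); n=(e<.0015).sum()
        if best is None or n>best[0]: best=(n,e)
    g=q[best[1]<.0015]; k=np.linalg.lstsq(np.c_[(g-C)[:,:2],np.ones(len(g))],g[:,2],rcond=None)[0]
    rc=cv2.minAreaRect((g[:,:2]*1000).astype(np.float32)); s=k[:2]@d
    print(c,len(g),k.round(4),"diag slope",s.round(4),"tilt",np.hypot(*k[:2]).round(3),"far",(k[2]+.074*s).round(4),"grip",(k[2]-.074*s).round(4),np.round(rc[0],1),np.round(rc[1],1),round(rc[2],1))
    if save: cv2.imwrite(save,p["frame"][...,::-1])
    return p
E
python3 - <<'E'
from h import *
print(manip.state()["t"],manip.state()["eef_pos"],manip.state()["contact_force"])
for c in("side","top","side","top"): fit(c,(.512,-.157),.05,.08,np.array([.986,.165]))
E
```

```text
7.6667 [ 0.45052504 -0.16847656  0.06991482] [-0.71701695 -1.5265741   0.87357112]
side 604 [-0.0633 -0.009   0.0609] diag slope -0.0639 tilt 0.064 far 0.0561 grip 0.0656 [ 524.5 -166.1] [90.6 91. ] 63.5
top 523 [-0.0638 -0.0108  0.0615] diag slope -0.0647 tilt 0.065 far 0.0567 grip 0.0662 [ 511.1 -159.8] [ 89.3 123.7] 63.2
side 595 [-0.0601 -0.0133  0.0608] diag slope -0.0615 tilt 0.062 far 0.0562 grip 0.0653 [ 524.7 -166.7] [91.1 90.8] 64.8
top 532 [-0.0538 -0.0118  0.061 ] diag slope -0.055 tilt 0.055 far 0.0569 grip 0.0651 [ 511.1 -160.2] [ 89.7 123.7] 63.3
```

By both the camera and the TCP, the grip corner is about 16 mm above the rim and the far corner about 7 mm, so the peel condition holds. I'll dwell once slightly lower for margin, then firm the grip and lift clear.

Call:
carry_out(moves=[{"xyz": [0,0,0.03],"twist": 0,"gripper": 0.4},{"xyz": [0,0,0.03],"twist": 0,"gripper": 0.4},{"xyz": [0,0,0.03],"twist": 0,"gripper": 0.4},{"xyz": [0,0,0.06],"twist": 0,"gripper": 0.4},{"xyz": [0,0,0.06],"twist": 0,"gripper": 0.4},{"xyz": [0,0,0.06],"twist": 0,"gripper": 0.4},{"xyz": [0,0,0.06],"twist": 0,"gripper": 0.4}])

```text
t: 8.45
eef_pos: [0.4502, -0.1682, 0.0691]
ee_rot: [-0.0, 0.997, 0.083, -0.0]
contact_force: [-0.8, -2.1, 0.2]
finger_gap: 0.0094
grip_force: 25.3
```

```bash
python3 - <<'E'
from h import *
print(manip.state()["t"],manip.state()["eef_pos"],manip.state()["contact_force"])
for c in("side","top","side","top"): fit(c,(.512,-.157),.05,.08,np.array([.986,.165]))
E
```

```text
8.45 [ 0.45021538 -0.1682489   0.06914715] [-0.83789174 -2.09075265  0.23019047]
side 607 [-0.0619 -0.0152  0.0598] diag slope -0.0635 tilt 0.064 far 0.0551 grip 0.0645 [ 524. -166.] [90.9 91. ] 63.0
top 516 [-0.0575 -0.0166  0.0603] diag slope -0.0594 tilt 0.06 far 0.0559 grip 0.0647 [ 510.8 -160.2] [ 89.5 123.7] 63.4
side 580 [-0.0669 -0.0122  0.06  ] diag slope -0.068 tilt 0.068 far 0.055 grip 0.065 [ 523.8 -166.1] [90.9 91.1] 63.1
top 553 [-0.0656 -0.0198  0.0606] diag slope -0.0679 tilt 0.069 far 0.0556 grip 0.0657 [ 510.7 -160. ] [ 89.3 123.5] 63.3
```

Call:
carry_out(moves=[{"xyz": [0,0,0],"twist": 0,"gripper": 0.2},{"xyz": [0,0,0],"twist": 0,"gripper": 0.2},{"xyz": [0,0,-0.2],"twist": 0,"gripper": 0.2},{"xyz": [0,0,-0.5],"twist": 0,"gripper": 0.2},{"xyz": [0,0,-0.9],"twist": 0,"gripper": 0.2},{"xyz": [0,0,-1.4],"twist": 0,"gripper": 0.2},{"xyz": [0,0,-2],"twist": 0,"gripper": 0.2},{"xyz": [0,0,-2.8],"twist": 0,"gripper": 0.2},{"xyz": [0,0,-3.8],"twist": 0,"gripper": 0.2},{"xyz": [0,0,-4.8],"twist": 0,"gripper": 0.2},{"xyz": [0,0,-5.8],"twist": 0,"gripper": 0.2},{"xyz": [0,0,-6.8],"twist": 0,"gripper": 0.2},{"xyz": [0,0,-7.6],"twist": 0,"gripper": 0.2},{"xyz": [0,0,-8],"twist": 0,"gripper": 0.2},{"xyz": [0,0,-8],"twist": 0,"gripper": 0.2}], grip_force=60)

```text
t: 9.9
eef_pos: [0.451, -0.1684, 0.1504]
ee_rot: [0.0, 0.997, 0.083, 0.001]
contact_force: [-0.0, 0.2, -1.7]
finger_gap: 0.0088
grip_force: 63.3
```

```bash
python3 - <<'E'
from h import *
s=manip.state();Rm=R.from_quat(np.roll(s["ee_rot"],-1)).as_matrix()
print(s["t"],s["eef_pos"],s["contact_force"],Rm[:,0].round(3))
p=fit("side",(.512,-.157),.11,.18,np.array([.986,.165]),"pics/up.png");print(vision.mark_of("stack",p)[:1])
fit("top",(.512,-.157),.11,.18,np.array([.986,.165]))
D=np.array([.465,.108,.148])-s["eef_pos"];print("tool cm",(Rm.T@D*100).round(2))
E
```

```text
9.9 [ 0.45096842 -0.16835759  0.15039862] [-0.02887123  0.20927767 -1.65733825] [0.986 0.166 0.002]
side 769 [-0.059  -0.0122  0.1412] diag slope -0.0602 tilt 0.06 far 0.1367 grip 0.1456 [ 519.2 -163.2] [ 90.3 102.7] 63.1
[{'location': [0.5084, -0.1535, 0.0081], 'confidence': 0.88}]
top 722 [-0.0687 -0.0119  0.1404] diag slope -0.0697 tilt 0.07 far 0.1352 grip 0.1455 [ 510.7 -159.2] [ 90.1 123.5] 63.6
tool cm [  5.97 -27.02   0.23]
```

View pics/up.png

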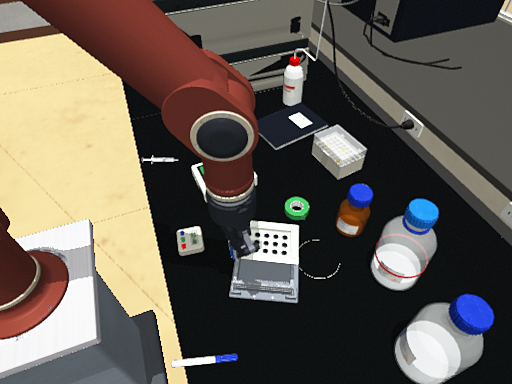

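The tray is clear of the stack, near (265,245) in the picture; its tilt of 0.065 rad is acceptable and the stack at (265,278) is still seated. Now I'll carry it to the reader.

Call:
carry_out(moves=[{"xyz": [0.1,-0.5,0],"twist": -0.5,"gripper": 0.2},{"xyz": [0.3,-1.5,0],"twist": -1.5,"gripper": 0.2},{"xyz": [0.7,-3,0],"twist": -3.5,"gripper": 0.2},{"xyz": [1.1,-5,0],"twist": -5.5,"gripper": 0.2},{"xyz": [1.5,-7,0],"twist": -8,"gripper": 0.2},{"xyz": [2,-9,0],"twist": -10,"gripper": 0.2},{"xyz": [2.4,-11,0],"twist": -12.5,"gripper": 0.2},{"xyz": [2.9,-13,0],"twist": -15,"gripper": 0.2},{"xyz": [3.3,-15,0],"twist": -17,"gripper": 0.2},{"xyz": [3.8,-17,0],"twist": -19,"gripper": 0.2},{"xyz": [4.2,-19,0],"twist": -21.5,"gripper": 0.2},{"xyz": [4.7,-21,0],"twist": -24,"gripper": 0.2},{"xyz": [5.1,-23,0],"twist": -26,"gripper": 0.2},{"xyz": [5.5,-24.7,0.1],"twist": -28,"gripper": 0.2},{"xyz": [5.8,-26,0.1],"twist": -29.5,"gripper": 0.2},{"xyz": [6,-26.8,0.2],"twist": -30.4,"gripper": 0.2},{"xyz": [6,-27.2,0.2],"twist": -30.9,"gripper": 0.2},{"xyz": [6,-27.2,0.2],"twist": -30.9,"gripper": 0.2},{"xyz": [6,-27.2,0.2],"twist": -30.9,"gripper": 0.2},{"xyz": [6,-27.2,0.2],"twist": -30.9,"gripper": 0.2}])

```text
t: 11.72
eef_pos: [0.4644, 0.1086, 0.1472]
ee_rot: [0.0, 0.939, 0.345, -0.0]
contact_force: [0.6, -0.4, -1.4]
finger_gap: 0.0086
grip_force: 63.3
```

```bash
python3 - <<'E'
from h import *
s=manip.state();print(s["t"],s["eef_pos"],s["contact_force"],abs(np.array(s["qd"])).max())
d=np.array([np.cos(np.radians(40.3)),np.sin(np.radians(40.3))])
p=fit("side",(.512,.1485),.11,.18,d);q=fit("top",(.512,.1485),.11,.18,d,"pics/end.png")
for n in("stack","tape_green","timer_a","amber_250","syringe_b"): print(n,[np.round(x["location"],3) for x in vision.mark_of(n,p)[:1]])
E
```

```text
11.7167 [0.46441453 0.1085995  0.14715108] [ 0.64789903 -0.44308535 -1.3888435 ] 0.00544381326765018
side 281 [-0.0496 -0.0452  0.1375] diag slope -0.067 tilt 0.067 far 0.1325 grip 0.1424 [510.3 147. ] [123.   90.7] 5.4
top 383 [-0.0605 -0.0374  0.1383] diag slope -0.0703 tilt 0.071 far 0.1331 grip 0.1435 [539.6 149.5] [67.3 89.9] 5.6
stack [array([ 0.51 , -0.157,  0.008])]
tape_green [array([ 0.653, -0.012, -0.002])]
timer_a [array([ 0.378, -0.011,  0.002])]
amber_250 [array([ 0.745, -0.109,  0.002])]
syringe_b [array([ 0.36 ,  0.302, -0.003])]
```

View pics/end.png

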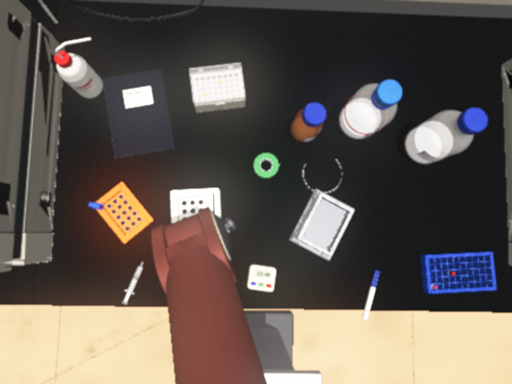

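The picture shows the tray over the reader at (196,205), with the stack seated at (323,225) and the bystanders undisturbed. The tray is within 3 mm of centre, about 89 mm above the glass and 1° off in yaw. I'll hand the job in.

```bash
python3 -c "
from workcell import manip
print(manip.finish_job())"
```

```text
the job is handed in; nothing more can be done
None
```

The job is handed in, with no verdict returned: the tray was peeled grip corner first (about 16 mm up with the far corner about 7 mm, roughly 1 mm inside each limit by my measurements) and is held about 89 mm above the reader's glass, centred within 3 mm, aligned within about 1° and tilted about 0.07 rad, with the stack still seated in its dock and the bystanders undisturbed.

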